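# Click the organiser's sliding door over the cone-tip bay

### The arm

A 7-joint arm with a two-finger parallel gripper is mounted at the origin on the work surface. World frame = base frame: x ahead of the robot, y to its left, z up, the work surface at z = 0. Lengths are in mm, angles in rad, forces in N, time in s.
With the tool pointing down it reaches from about 425 to 950 mm from the base axis. Payload 16.7 kg.
Tool frame: the origin (TCP) lies midway between the tips of the shut fingers; the grasp point (between the pads) lies 19 mm behind it; z points along the fingers, y is the line along which they close (so a half turn about z gives the same grasp; the last joint's range is limited). The gripper opens to 94 mm and grips with 3 to 60 N. Pads are 16 mm wide; open, the fingers measure 119 mm over their backs; the gripper's body (75 mm by 177 mm) begins 78 mm behind the grasp point.
Start: joints at [-1.409, 0.426, 0.074, 1.606, -0.034, 1.111, -0.067], TCP at [206.432, 642.62, 205.467] pointing down, gripper open.
Joint ranges: [-2.85, 2.85], [-0.5, 2.14], [-1.23, 1.37], [0.21, 2.46], [-1.02, 4.16], [0.16, 2.05], [-2.73, 2.73]. Speed limits (rad/s): [1.89, 1.89, 2.39, 2.39, 3.01, 3.01, 3.01].

### API

Orientations are given as a 3x3 rotation matrix whose columns are the frame's x, y, z axes.
In Python, from bench import r gives the robot as it stands. The module is installed in compiled form; this text tells all that it offers.
- The arm moves only by the tool send_rows, never from a script. Its argument "commands" is a list of rows, each an object of numbers: "tx", "ty", "tz": the shift along the tool's x, y, z in cm; "wx", "wy", "wz": the turn, a rotation vector about the tool's x, y, z in degrees; "hand": the gripper's target within -1 to 1 (shut at 1, half-way at 0, fully open at -1). A call has 1 to 20 rows; each row shifts and turns the commanded pose from where the row before left it, along the tool's axes as they then stand; what a row does not reach is not made up. A row lasts 1/12 s, in which the tool goes at most 41.7 mm and 7.16 degrees, less where a joint would pass 70% of its speed; a pose out of reach is approached as far as the arm can. A call with a gripper value outside its range is refused whole. The fingers move at their own pace and stop on an object; "squeeze" is the grip in N (left out, the last holds). Time passes only in rows, so rows that do not move let the fingers close. It gives the time, the measured TCP pose, the force, the opening and the grip force at its end, in the units of the state.
- r.get_state(): the state, without advancing time (a new reading comes with each control period).
- r.read_camera(name): name is "scene" or "top"; returns a dict with "pixels" (480x640x3 uint8, red, green, blue), "z_map" (480x640 float32, mm along the optical axis (not along the pixel's ray), 0 where there is no reading), "camera_matrix" (3x3 intrinsics, pixels), "rvec" (rotation vector, rad) and "tvec" (3), from world to camera coordinates, as OpenCV has them. Camera axes: x right, y down, z forward; pixel columns grow to the right and rows downward; lengths in mm; the calibration is good to about 2 mm. A picture is of the moment at which its call begins.
- r.sign_off(): hands the job in; it is judged then, once.
The state is a dict: "t": time; "joint_positions": joint angles; "joint_vel": joint speeds; "joint_torque": joint torques, N m; "ee_pos": TCP position; "tcp_rot": TCP orientation; "force": force on the tool from outside, world axes, zero at the start; "moment": the same for the moment, N m; "finger_gap": finger opening in mm; "finger_force": force on a finger pad.
Only numpy, scipy, OpenCV 4.12 (cv2) and the standard library are available. Lean on these libraries where they do the work, as an engineer would, in place of code of your own. Each camera call takes 0.05 s, during which the arm holds its last target. There are 200 camera calls.

### The job

The clear sliding door of the acrylic parts organiser has been left standing part-way between two bays: push it along its rail by the blue finger rib until it clicks into its notch squarely over the bay that holds the rose-gold cone tip, and leave it there. Push gently against the side of the rib with the outside of the fingers; do not pinch the rib, and do not lift or shift the small parts or anything else on the table.

Things in the scene. Friction and masses are not known exactly. Their poses are not given: they have to be found in the camera images.
- organiser: Low clear acrylic organiser, charcoal felt floor, stuck fast to the table: 130 mm deep (x), 298 mm long (y), rear (+x) wall 71 mm high. Origin: centre of its underside; z up. Dividers at y = -46 and +46 mm make three bays in a row along y. A clear door, one bay wide (92 mm in y, 107 in x, 4 thick), slides on top along y; its upper face is at z = 58 mm, all rails below z = 72 mm
- door (a joint): Door position along the organiser's y (m): 0 over the middle bay, +0.092 over the left (+y), -0.092 over the right (-y) bay; stops at +-0.099. Starts loose between right and middle. Sliding takes about 1 N; it stays where left. At each bay a sprung ball drops into a notch: within about 2 mm it pulls the door in (the push force dips); pushing it out again takes about 5 N
- rib_center (a point): Centre of the blue finger rib on the door: a bar 60 mm along the organiser's x, 12 mm thick along its y, z from 58 to 76 mm above the table, midway along the door's length, 16 mm in front (-x) of the organiser's centre line. A white catch housing (24 mm in x, 22 in y, 12 high) stands on the door 35 to 59 mm behind (+x of) this point
- rib_left: The half of the rib that faces the organiser's +y (its left flat side, the one to push on to move the door to the right, -y): 60 x 6 x 18 mm, origin at the centre of its underside, 3 mm to the +y side of the rib's middle
- rib_right: The half of the rib that faces the organiser's -y (its right flat side, the one to push on to move the door to the left, +y): 60 x 6 x 18 mm, origin at the centre of its underside, 3 mm to the -y side of the rib's middle
- bay_right (a point): Middle of the right-hand bay's felt floor, organiser y = -92 mm, 8.5 mm above the table
- bay_middle (a point): Middle of the middle bay's felt floor, organiser y = 0
- bay_left (a point): Middle of the left-hand bay's felt floor, organiser y = +92 mm
- cone_center (a point): Centre of the rose-gold cone tip, 11 mm across and 28 mm high, standing loose on its wide end on the felt floor of one of the three bays, within 35 mm of the bay's middle
- sleeve_a_center (a point): Centre of a frosted grip sleeve, 13 mm across and 38 mm high, standing loose in another bay; leave it alone
- sleeve_b_center (a point): Centre of the second frosted grip sleeve, 13 mm across and 38 mm high, standing loose in the remaining bay; leave it alone
- barrel_center (a point): Centre of the graphite-black hexagonal pencil barrel, 12 mm thick and 114 mm long, lying loose on the table just in front of the organiser; leave it alone
- bowl: White melamine bowl, 120 mm across, 50 mm high, loose on the left; origin at the centre of its underside; leave it alone
- mug: Blue mug, 80 mm across, 92 mm high, loose on the left near the robot; origin at the centre of its underside; leave it alone
- lead_case: Green lead case with a black cap, 72 x 26 x 13 mm, lying loose on the right; origin at the centre of its underside; leave it alone
- eraser: White eraser in a blue wrapper, 46 x 19 x 12 mm, lying loose on the right; origin at the centre of its underside; leave it alone

How it is judged:
By the outcome, as a careful person would: the job done as asked, in the order asked, and still so for the second after the job is handed in, with the robot touching nothing.
It also fails if it takes over 38 s, if anything falls off the work surface, if the arm or the gripper's body presses on something with over 40 N, if the wrist force passes 120 N, or if a joint passes its speed limit or range.

## Working session

There is one attempt and no reset: what is moved stays moved. The work goes in short steps, Python scripts to look and compute and a tool call to move; the robot and the scene stay as the last step left them, time stands still between calls to the robot, and variables do not carry over. Pictures are saved under pics/ and viewed, at most 10 in all, crops included, and the job is handed in when it is done.

Besides the shell and the picture viewer there is one more tool, called after "Call:" as a command line: name --argument value ..., lists and objects as JSON in quotes. send_rows: Moves the arm, as the interface text tells. Its arguments: {"type":"object","properties":{"commands":{"type":"array"},"squeeze":{"type":"number"}},"required":["commands"]}

```bash
mkdir -p pics
python3 - <<'E'
from bench import r
import cv2,numpy as np
s=r.get_state(); print(s['t'],s['ee_pos'],np.round(s['tcp_rot'],3).tolist(),s['finger_gap'],s['force'])
for n in("scene","top"):
    c=r.read_camera(n); np.savez(n+'.npz',**c)
    cv2.imwrite(f'pics/{n}0.png',c['pixels'][:,:,::-1]); print(c['camera_matrix'].tolist(),c['rvec'],c['tvec'])
E
```

```text
0.0 [206.33145852 642.23794562 204.80837894] [[-0.952, 0.306, -0.0], [0.306, 0.952, -0.001], [-0.0, -0.001, -1.0]] 93.75187405930603 [ 0.57192114  0.07822409 -0.89627228]
[[502.553425323147, 0.0, 323.6966414345664], [0.0, 502.553425323147, 237.11920056447948], [0.0, 0.0, 1.0]] [ 2.3362082   0.9466621  -0.33220487] [-348.74781715 -185.49468366 1509.74595185]
[[463.46125516911275, 0.0, 315.1027402379438], [0.0, 463.46125516911275, 239.96561133017875], [0.0, 0.0, 1.0]] [ 2.1721088  -2.18251161  0.05017248] [ 56.02957343 458.70029203 994.53700392]
```

View pics/top0.png

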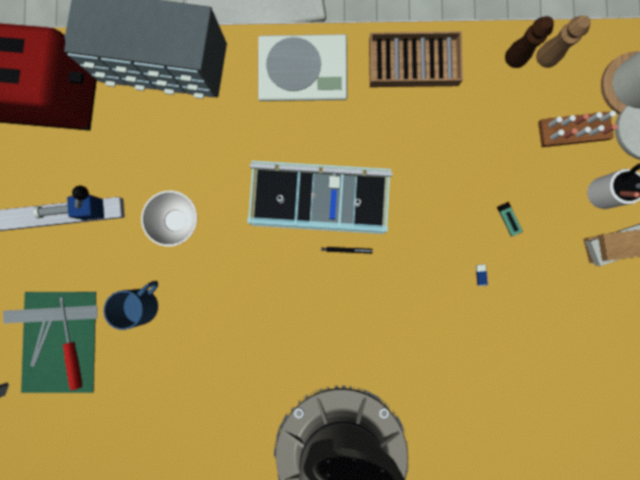

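View pics/scene0.png

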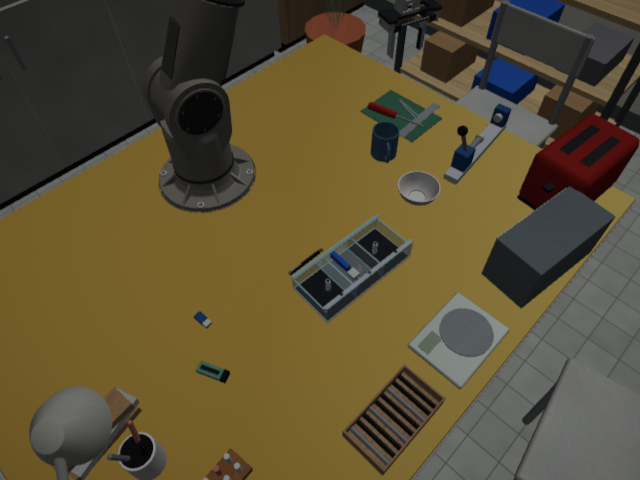

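Top view: organiser at about (250–392, 163–230), blue rib about (333, 203), catch (334, 182), standing parts at (280, 198) and (358, 201). Scene view: the rib is at (340, 260), parts at (328, 285) and (375, 247). I'll zoom in to tell cone from sleeves.

Run:
```python
import cv2,numpy as np
a=np.load('top.npz')['pixels'][155:238,240:400,::-1]; b=np.load('scene.npz')['pixels'][210:325,280:420,::-1]
f=lambda x,w,h:cv2.convertScaleAbs(cv2.resize(x,(w,h),interpolation=cv2.INTER_CUBIC),alpha=1.3,beta=15)
cv2.imwrite('pics/topz.png',f(a,800,415)); cv2.imwrite('pics/scz.png',f(b,700,575))
```

```text
(no output)
```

View pics/topz.png

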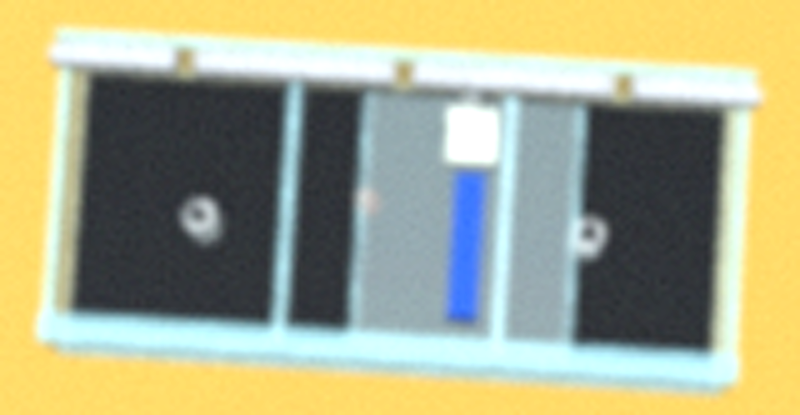

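View pics/scz.png

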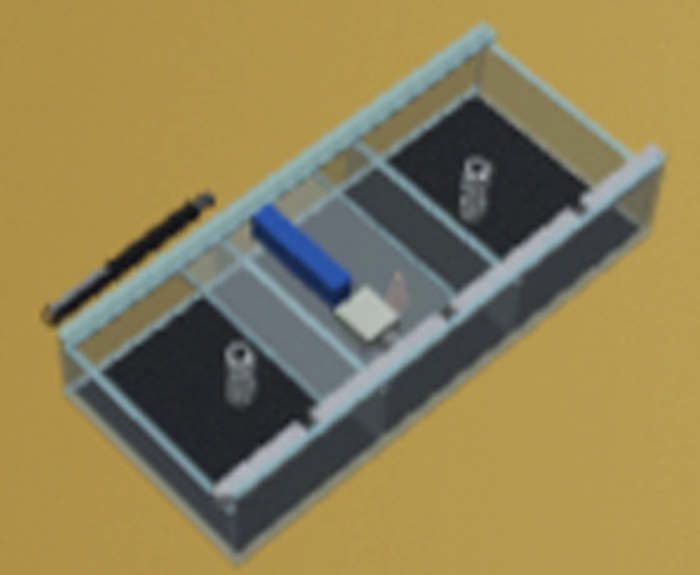

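Zooms: the two white hollow sleeves are at top-zoom (202, 218) in the left bay and (590, 236) in the right bay. The pinkish cone shows through the door at (369, 200), between the dividers (290 and 505), so it is in the middle bay. The door must go +y, pushed on the rib's right side. Next I'll measure the rib and the organiser.

```bash
cat > h.py <<'E'
import cv2,numpy as np
def ray(c,uv,z):
    R=cv2.Rodrigues(c['rvec'])[0]; C=-R.T@c['tvec'].ravel()
    d=np.linalg.inv(c['camera_matrix'])@np.array([*uv,1.]); d=R.T@d
    return C+d*(z-C[2])/d[2]
def rib(c,box):
    h=cv2.cvtColor(c['pixels'],cv2.COLOR_RGB2HSV); m=cv2.inRange(h,(105,130,80),(128,255,255))
    k=np.zeros_like(m); x0,x1,y0,y1=box; k[y0:y1,x0:x1]=m[y0:y1,x0:x1]
    cs=max(cv2.findContours(k,0,2)[0],key=cv2.contourArea); return cv2.minAreaRect(cs),cs
E
python3 - <<'E'
from h import *
T=dict(np.load('top.npz')); S=dict(np.load('scene.npz'))
R=cv2.Rodrigues(T['rvec'])[0]; print('cam',-R.T@T['tvec'].ravel())
(q,cs)=rib(T,(240,400,150,240)); print(q); print('corners z76',[ray(T,p,76).round(1).tolist() for p in cv2.boxPoints(q)],'c',ray(T,q[0],76).round(1))
z=lambda u,v:(240+(u+.5)/5-.5,155+(v+.5)/5-.5)
for n,p in dict(notchL=(185,62),notchM=(403,73),notchR=(623,87)).items(): print(n,ray(T,z(*p),71).round(1))
for n,p in dict(fl=(43,328),fr=(735,370),).items(): print(n,ray(T,z(*p),58).round(1))
for n,p in dict(rl=(52,48),rr=(760,92)).items(): print(n,ray(T,z(*p),71).round(1))
for n,p in dict(dl=(290,200),dr=(505,215),).items(): print(n,ray(T,z(*p),54).round(1))
print('cone',ray(T,z(369,200),23).round(1))
for n,p in dict(sl=(202,214),sr=(590,234)).items(): print(n,ray(T,z(*p),46).round(1))
z2=lambda u,v:(280+u/5,210+v/5)
print('scene rib top ends',ray(S,z2(265,212),76).round(1),ray(S,z2(342,285),76).round(1),'cone',ray(S,z2(397,292),23).round(1))
E
```

```text
cam [ 391.39693054   32.99422053 1023.89889509]
((333.0, 203.5), (29.0, 6.0), 90.0)
corners z76 [[560.2, 21.4, 76.0], [560.1, 9.0, 76.0], [499.9, 9.5, 76.0], [500.0, 21.8, 76.0]] c [530.   15.4  76. ]
notchL [608.3 132.4  71. ]
notchM [602.9  41.5  71. ]
notchR [596.2 -49.9  71. ]
fl [498.5 193.4  58. ]
fr [479.1 -96.3  58. ]
rl [614.7 188.2  71. ]
rr [ 593.6 -106.6   71. ]
dl [552.7  89.7  54. ]
dr [545.6  -1.1  54. ]
cone [557.6  57.   23. ]
sl [548.3 127.7  46. ]
sr [538.5 -37.4  46. ]
scene rib top ends [505.   15.7  76. ] [561.7  10.1  76. ] cone [561.6  53.7  23. ]
```

Call:
send_rows --commands '[{"wz": -4.7,"hand": 1},{"wz": -4.7,"hand": 1},{"wz": -4.6,"hand": 1},{"hand": 1},{"tx": -1.3,"ty": -2.4,"hand": 1},{"tx": -1.3,"ty": -2.4,"hand": 1},{"tx": -1.3,"ty": -2.4,"hand": 1},{"tx": -1.3,"ty": -2.4,"hand": 1},{"tx": -1.3,"ty": -2.4,"hand": 1},{"tx": -1.3,"ty": -2.4,"hand": 1},{"tx": -1.3,"ty": -2.4,"hand": 1},{"tx": -1.3,"ty": -2.4,"hand": 1},{"tx": -1.3,"ty": -2.4,"hand": 1},{"tx": -1.3,"ty": -2.4,"hand": 1},{"tx": -1.3,"ty": -2.4,"hand": 1},{"tx": -1.3,"ty": -2.4,"hand": 1},{"tx": -1.3,"ty": -2.4,"hand": 1},{"tx": -1.3,"ty": -2.4,"hand": 1},{"tx": -1.3,"ty": -2.4,"hand": 1},{"hand": 1}]' --squeeze 10

```text
invalid input
```

Call:
send_rows --commands '[{"tx": 0,"ty": 0,"tz": 0,"wx": 0,"wy": 0,"wz": -4.7,"hand": 1},{"tx": 0,"ty": 0,"tz": 0,"wx": 0,"wy": 0,"wz": -4.7,"hand": 1},{"tx": 0,"ty": 0,"tz": 0,"wx": 0,"wy": 0,"wz": -4.6,"hand": 1},{"tx": 0,"ty": 0,"tz": 0,"wx": 0,"wy": 0,"wz": 0,"hand": 1}]' --squeeze 10

```text
t: 0.43
ee_pos: [206.4, 642.4, 205.1]
tcp_rot: [[-0.998, 0.062, -0.0], [0.062, 0.998, -0.001], [0.0, -0.001, -1.0]]
force: [0.6, 0.4, -0.4]
finger_gap: 70.7
finger_force: 0.0
```

All keys are needed in each row. The yaw is right; now I'll move across, high up.

Call:
send_rows --commands '[{"tx": -1.3,"ty": -2.4,"tz": 0,"wx": 0,"wy": 0,"wz": 0,"hand": 1},{"tx": -1.3,"ty": -2.4,"tz": 0,"wx": 0,"wy": 0,"wz": 0,"hand": 1},{"tx": -1.3,"ty": -2.4,"tz": 0,"wx": 0,"wy": 0,"wz": 0,"hand": 1},{"tx": -1.3,"ty": -2.4,"tz": 0,"wx": 0,"wy": 0,"wz": 0,"hand": 1},{"tx": -1.3,"ty": -2.4,"tz": 0,"wx": 0,"wy": 0,"wz": 0,"hand": 1},{"tx": -1.3,"ty": -2.4,"tz": 0,"wx": 0,"wy": 0,"wz": 0,"hand": 1},{"tx": -1.3,"ty": -2.4,"tz": 0,"wx": 0,"wy": 0,"wz": 0,"hand": 1},{"tx": -1.3,"ty": -2.4,"tz": 0,"wx": 0,"wy": 0,"wz": 0,"hand": 1},{"tx": -1.3,"ty": -2.4,"tz": 0,"wx": 0,"wy": 0,"wz": 0,"hand": 1},{"tx": -1.3,"ty": -2.4,"tz": 0,"wx": 0,"wy": 0,"wz": 0,"hand": 1},{"tx": -1.3,"ty": -2.4,"tz": 0,"wx": 0,"wy": 0,"wz": 0,"hand": 1},{"tx": -1.3,"ty": -2.4,"tz": 0,"wx": 0,"wy": 0,"wz": 0,"hand": 1},{"tx": -1.3,"ty": -2.4,"tz": 0,"wx": 0,"wy": 0,"wz": 0,"hand": 1},{"tx": -1.3,"ty": -2.4,"tz": 0,"wx": 0,"wy": 0,"wz": 0,"hand": 1},{"tx": -1.3,"ty": -2.4,"tz": 0,"wx": 0,"wy": 0,"wz": 0,"hand": 1},{"tx": -1.3,"ty": -2.4,"tz": 0,"wx": 0,"wy": 0,"wz": 0,"hand": 1},{"tx": -1.3,"ty": -2.4,"tz": 0,"wx": 0,"wy": 0,"wz": 0,"hand": 1},{"tx": -1.3,"ty": -2.4,"tz": 0,"wx": 0,"wy": 0,"wz": 0,"hand": 1},{"tx": -1.3,"ty": -2.4,"tz": 0,"wx": 0,"wy": 0,"wz": 0,"hand": 1},{"tx": -1.3,"ty": -2.4,"tz": 0,"wx": 0,"wy": 0,"wz": 0,"hand": 1}]'

```text
t: 2.1
ee_pos: [434.2, 145.1, 205.5]
tcp_rot: [[-0.998, 0.07, -0.0], [0.07, 0.998, 0.0], [0.0, 0.0, -1.0]]
force: [0.8, -0.2, 0.9]
finger_gap: 0.4
finger_force: 0.0
```

Call:
send_rows --commands '[{"tx": -1.3,"ty": -2.1,"tz": 0,"wx": 0,"wy": 0,"wz": 0,"hand": 1},{"tx": -1.3,"ty": -2.1,"tz": 0,"wx": 0,"wy": 0,"wz": 0,"hand": 1},{"tx": -1.3,"ty": -2.1,"tz": 0,"wx": 0,"wy": 0,"wz": 0,"hand": 1},{"tx": -1.3,"ty": -2.1,"tz": 0,"wx": 0,"wy": 0,"wz": 0,"hand": 1},{"tx": -1.3,"ty": -2.1,"tz": 2,"wx": 0,"wy": 0,"wz": 0,"hand": 1},{"tx": -1.3,"ty": -2.1,"tz": 2,"wx": 0,"wy": 0,"wz": 0,"hand": 1},{"tx": -1.3,"ty": -2.1,"tz": 2,"wx": 0,"wy": 0,"wz": 0,"hand": 1},{"tx": -1.1,"ty": -2.1,"tz": 2,"wx": 0,"wy": 0,"wz": 0,"hand": 1},{"tx": 0,"ty": 0,"tz": 2,"wx": 0,"wy": 0,"wz": 0,"hand": 1},{"tx": 0,"ty": 0,"tz": 0,"wx": 0,"wy": 0,"wz": 0,"hand": 1},{"tx": 0,"ty": 0,"tz": 0,"wx": 0,"wy": 0,"wz": 0,"hand": 1}]'

```text
t: 3.02
ee_pos: [523.8, -28.1, 105.0]
tcp_rot: [[-0.998, 0.069, -0.002], [0.069, 0.998, -0.001], [0.002, -0.001, -1.0]]
force: [-0.7, -0.2, 0.3]
finger_gap: 0.4
finger_force: 0.0
```

Run:
```python
from bench import r
from h import *
c=r.read_camera('scene'); f=lambda x,w,h:cv2.convertScaleAbs(cv2.resize(x,(w,h),interpolation=cv2.INTER_CUBIC),alpha=1.3,beta=15)
cv2.imwrite('pics/s1.png',f(c['pixels'][180:325,270:430,::-1],800,725)[:600])
s=r.get_state(); print(s['t'],s['ee_pos'],s['force'])
```

```text
3.0667 [524.48161805 -27.63045028 105.97755201] [0.16784637 0.0285295  1.2021407 ]
```

View pics/s1.png

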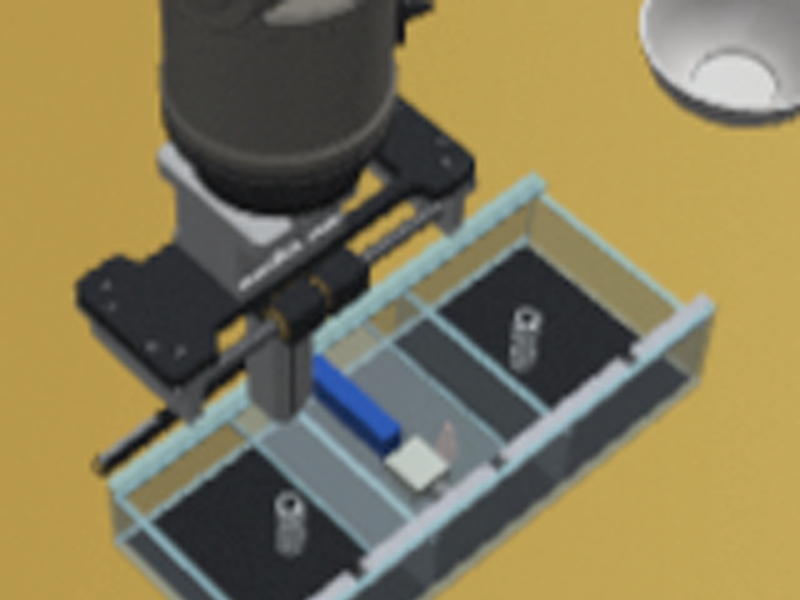

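Shut fingers at zoom (285, 400) hang clear of the rib's right side (320–400, 360–450), as intended. Descending, then closing the gap gently.

Call:
send_rows --commands '[{"tx": 0,"ty": 0,"tz": 1,"wx": 0,"wy": 0,"wz": 0,"hand": 1},{"tx": 0,"ty": 0,"tz": 1,"wx": 0,"wy": 0,"wz": 0,"hand": 1},{"tx": 0,"ty": 0,"tz": 1,"wx": 0,"wy": 0,"wz": 0,"hand": 1},{"tx": 0,"ty": 0,"tz": 0.9,"wx": 0,"wy": 0,"wz": 0,"hand": 1},{"tx": 0,"ty": 0.5,"tz": 0,"wx": 0,"wy": 0,"wz": 0,"hand": 1},{"tx": 0,"ty": 0.5,"tz": 0,"wx": 0,"wy": 0,"wz": 0,"hand": 1},{"tx": 0,"ty": 0.4,"tz": 0,"wx": 0,"wy": 0,"wz": 0,"hand": 1},{"tx": 0,"ty": 0.3,"tz": 0,"wx": 0,"wy": 0,"wz": 0,"hand": 1},{"tx": 0,"ty": 0.2,"tz": 0,"wx": 0,"wy": 0,"wz": 0,"hand": 1},{"tx": 0,"ty": 0,"tz": 0,"wx": 0,"wy": 0,"wz": 0,"hand": 1}]'

```text
t: 3.9
ee_pos: [526.1, -8.4, 66.8]
tcp_rot: [[-0.998, 0.066, 0.0], [0.066, 0.998, 0.0], [-0.0, 0.0, -1.0]]
force: [-0.4, 0.0, 0.3]
finger_gap: 0.7
finger_force: 0.0
```

Call:
send_rows --commands '[{"tx": 0,"ty": 0.2,"tz": 0,"wx": 0,"wy": 0,"wz": 0,"hand": 1},{"tx": 0,"ty": 0.2,"tz": 0,"wx": 0,"wy": 0,"wz": 0,"hand": 1},{"tx": 0,"ty": 0.2,"tz": 0,"wx": 0,"wy": 0,"wz": 0,"hand": 1},{"tx": 0,"ty": 0.2,"tz": 0,"wx": 0,"wy": 0,"wz": 0,"hand": 1},{"tx": 0,"ty": 0.2,"tz": 0,"wx": 0,"wy": 0,"wz": 0,"hand": 1},{"tx": 0,"ty": 0.2,"tz": 0,"wx": 0,"wy": 0,"wz": 0,"hand": 1},{"tx": 0,"ty": 0.2,"tz": 0,"wx": 0,"wy": 0,"wz": 0,"hand": 1},{"tx": 0,"ty": 0.2,"tz": 0,"wx": 0,"wy": 0,"wz": 0,"hand": 1},{"tx": 0,"ty": 0.2,"tz": 0,"wx": 0,"wy": 0,"wz": 0,"hand": 1},{"tx": 0,"ty": 0.2,"tz": 0,"wx": 0,"wy": 0,"wz": 0,"hand": 1},{"tx": 0,"ty": 0.2,"tz": 0,"wx": 0,"wy": 0,"wz": 0,"hand": 1}]'

```text
t: 4.82
ee_pos: [527.3, 13.1, 66.5]
tcp_rot: [[-0.998, 0.067, 0.0], [0.067, 0.998, -0.0], [-0.0, -0.0, -1.0]]
force: [0.3, -2.0, 1.1]
finger_gap: 0.4
finger_force: 0.8
```

Run:
```python
from bench import r
from h import *
S=dict(np.load('scene.npz')); c=r.read_camera('scene')
def endpt(c):
    q,cs=rib(c,(325,380,240,290)); p=cs[:,0,:]; return q, [ray(c,x,76).round(1).tolist() for x in (p[p[:,0].argmin()],p[p[:,1].argmax()],p[p[:,1].argmin()],p[p[:,0].argmax()])],ray(c,q[0],72).round(1)
for k in (S,c): print(*endpt(k))
s=r.get_state(); print(s['t'],s['ee_pos'],s['force'])
cv2.imwrite('pics/s2.png',cv2.convertScaleAbs(cv2.resize(c['pixels'][220:325,280:420,::-1],(800,600),interpolation=cv2.INTER_CUBIC),alpha=1.3,beta=15))
```

```text
((339.69305419921875, 258.78271484375), (22.17314338684082, 4.567501544952393), 41.633541107177734) [[501.0, 9.2, 76.0], [557.5, 6.1, 76.0], [500.3, 17.0, 76.0], [558.8, 15.4, 76.0]] [528.2  15.2  72. ]
((348.75, 258.75), (12.020814895629883, 4.242640495300293), 45.0) [[529.6, 32.6, 76.0], [556.6, 21.4, 76.0], [529.6, 32.6, 76.0], [561.6, 30.3, 76.0]] [544.1  30.7  72. ]
4.8667 [527.3745687   13.53149255  66.48050828] [ 0.83150665 -0.31400233  1.16476745]
```

View pics/s2.png

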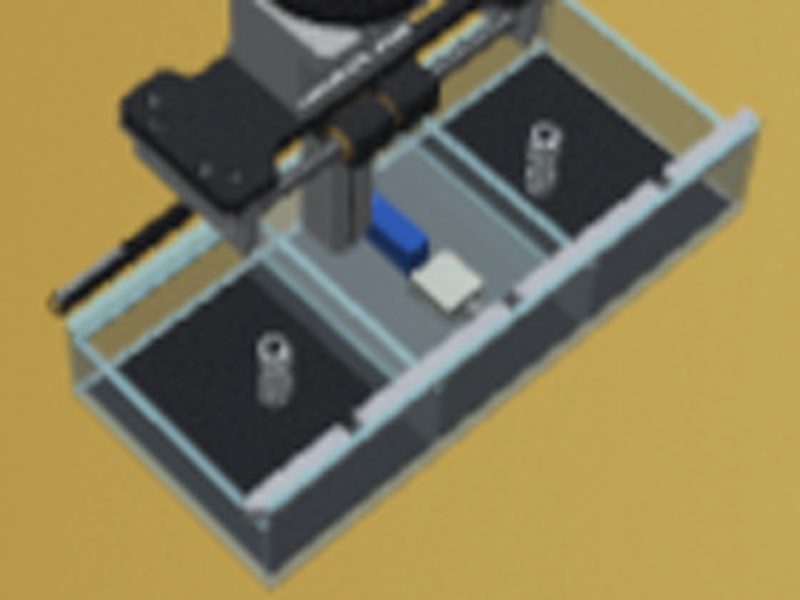

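The finger is pushing the rib and the door is moving at about 1–2 N. The catch ball, about (477, 310), is short of the middle notch at (512, 298). I estimate about 14 mm left, so I'll go on in smaller steps.

Call:
send_rows --commands '[{"tx": 0,"ty": 0.1,"tz": 0,"wx": 0,"wy": 0,"wz": 0,"hand": 1},{"tx": 0,"ty": 0.1,"tz": 0,"wx": 0,"wy": 0,"wz": 0,"hand": 1},{"tx": 0,"ty": 0.1,"tz": 0,"wx": 0,"wy": 0,"wz": 0,"hand": 1},{"tx": 0,"ty": 0.1,"tz": 0,"wx": 0,"wy": 0,"wz": 0,"hand": 1},{"tx": 0,"ty": 0.1,"tz": 0,"wx": 0,"wy": 0,"wz": 0,"hand": 1},{"tx": 0,"ty": 0.1,"tz": 0,"wx": 0,"wy": 0,"wz": 0,"hand": 1},{"tx": 0,"ty": 0.1,"tz": 0,"wx": 0,"wy": 0,"wz": 0,"hand": 1},{"tx": 0,"ty": 0.1,"tz": 0,"wx": 0,"wy": 0,"wz": 0,"hand": 1},{"tx": 0,"ty": 0.1,"tz": 0,"wx": 0,"wy": 0,"wz": 0,"hand": 1}]'

```text
t: 5.62
ee_pos: [527.9, 22.0, 66.5]
tcp_rot: [[-0.998, 0.066, 0.0], [0.066, 0.998, -0.0], [-0.0, -0.0, -1.0]]
force: [1.1, -0.7, 0.4]
finger_gap: 0.4
finger_force: 0.6
```

```bash
cat > look.py <<'E'
from bench import r
from h import *
for n in ('top','scene'):
    c=r.read_camera(n); np.savez(n+'_l.npz',**c)
    h=cv2.cvtColor(c['pixels'],cv2.COLOR_RGB2HSV)
    if n=='scene':
        q,cs=rib(c,(325,390,230,290)); print('rib end scene',ray(c,cs[:,0,:][cs[:,0,0].argmax()],76).round(1), cs[:,0,:].max(0))
s=r.get_state(); print(s['t'],s['ee_pos'].round(1) if hasattr(s['ee_pos'],'round') else s['ee_pos'],s['force'])
E
python3 look.py
```

```text
rib end scene [562.9  39.7  76. ] [357 261]
5.7167 [527.9  22.1  66.4] [-0.71602643  0.25174427 -0.69764795]
```

Call:
send_rows --commands '[{"tx": 0,"ty": 0.1,"tz": 0,"wx": 0,"wy": 0,"wz": 0,"hand": 1},{"tx": 0,"ty": 0.1,"tz": 0,"wx": 0,"wy": 0,"wz": 0,"hand": 1},{"tx": 0,"ty": 0.1,"tz": 0,"wx": 0,"wy": 0,"wz": 0,"hand": 1},{"tx": 0,"ty": 0,"tz": 0,"wx": 0,"wy": 0,"wz": 0,"hand": 1}]'

```text
t: 6.05
ee_pos: [528.0, 25.3, 66.4]
tcp_rot: [[-0.998, 0.066, -0.0], [0.066, 0.998, 0.0], [0.0, 0.0, -1.0]]
force: [0.6, 0.0, 0.5]
finger_gap: 0.7
finger_force: 0.0
```

```bash
python3 look.py
python3 - <<'E'
from h import *
c=np.load('scene_l.npz'); cv2.imwrite('pics/s3.png',cv2.convertScaleAbs(cv2.resize(c['pixels'][245:290,325:385,::-1],(800,600),interpolation=cv2.INTER_CUBIC),alpha=1.3,beta=15))
E
```

```text
rib end scene [562.7  43.6  76. ] [358 260]
6.15 [528.   25.   66.4] [-0.17521785 -0.12928926 -0.66110131]
```

View pics/s3.png

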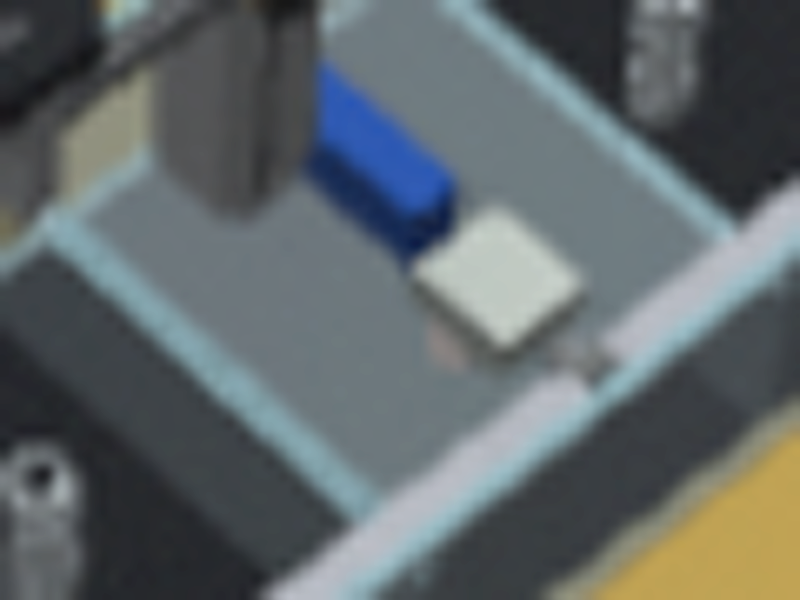

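The door edges look aligned with both dividers, the ball tip (590, 360) sits in the middle notch gap, and the push force has dropped to about 0, so it seems to have clicked. I'll back off and check with a clear view.

Call:
send_rows --commands '[{"tx": 0,"ty": -0.5,"tz": 0,"wx": 0,"wy": 0,"wz": 0,"hand": 1},{"tx": 0,"ty": -1,"tz": 0,"wx": 0,"wy": 0,"wz": 0,"hand": 1},{"tx": 0,"ty": -1,"tz": -1,"wx": 0,"wy": 0,"wz": 0,"hand": 1},{"tx": 0,"ty": -1,"tz": -2,"wx": 0,"wy": 0,"wz": 0,"hand": 1},{"tx": 0,"ty": -2,"tz": -2,"wx": 0,"wy": 0,"wz": 0,"hand": 1},{"tx": 0,"ty": -2,"tz": -2,"wx": 0,"wy": 0,"wz": 0,"hand": 1},{"tx": 0,"ty": -2,"tz": -2,"wx": 0,"wy": 0,"wz": 0,"hand": 1},{"tx": 0,"ty": -2.5,"tz": -2,"wx": 0,"wy": 0,"wz": 0,"hand": 1},{"tx": 0,"ty": -2.5,"tz": -2,"wx": 0,"wy": 0,"wz": 0,"hand": 1},{"tx": 0,"ty": -2.5,"tz": 0,"wx": 0,"wy": 0,"wz": 0,"hand": 1},{"tx": 0,"ty": -2.5,"tz": 0,"wx": 0,"wy": 0,"wz": 0,"hand": 1},{"tx": 0,"ty": -2.5,"tz": 0,"wx": 0,"wy": 0,"wz": 0,"hand": 1},{"tx": 0,"ty": -2.5,"tz": 0,"wx": 0,"wy": 0,"wz": 0,"hand": 1},{"tx": 0,"ty": -2.5,"tz": 0,"wx": 0,"wy": 0,"wz": 0,"hand": 1},{"tx": 0,"ty": 0,"tz": 0,"wx": 0,"wy": 0,"wz": 0,"hand": 1}]'

```text
t: 7.4
ee_pos: [508.2, -250.6, 197.6]
tcp_rot: [[-0.997, 0.073, 0.001], [0.073, 0.997, -0.002], [-0.001, -0.002, -1.0]]
force: [-0.8, -1.6, -0.7]
finger_gap: 0.5
finger_force: 0.0
```

```bash
python3 look.py
python3 - <<'E'
from h import *
c=dict(np.load('top_l.npz')); q,_=rib(c,(240,400,150,240)); print(q,ray(c,q[0],76).round(1))
# sub-pixel saturation-weighted rib centroid, before/after
for f in('top.npz','top_l.npz'):
    d=dict(np.load(f)); p=d['pixels'].astype(float); w=np.clip(p[...,2]-p[...,0]-60,0,None); m=np.zeros_like(w); m[188:222,300:370]=1; w*=m
    v,u=np.mgrid[:480,:640]; uv=((w*u).sum()/w.sum(),(w*v).sum()/w.sum()); print(uv,ray(d,uv,76).round(1))
a=c['pixels'][155:238,240:400,::-1]; s=np.load('scene_l.npz')['pixels'][220:320,285:420,::-1]
f=lambda x,w,h:cv2.convertScaleAbs(cv2.resize(x,(w,h),interpolation=cv2.INTER_CUBIC),alpha=1.3,beta=15)
cv2.imwrite('pics/t4.png',f(a,800,415)); cv2.imwrite('pics/s4.png',f(s,800,592))
E
```

```text
rib end scene [560.7  45.9  76. ] [358 260]
7.5 [ 509.1 -246.4  197. ] [ 0.719714    0.29530199 -0.27729961]
((318.09954833984375, 203.0066680908203), (5.920191287994385, 28.337095260620117), 3.8140745162963867) [531.2  46.1  76. ]
(np.float64(332.74021871202916), np.float64(203.77383556095586)) [529.4  16.   76. ]
(np.float64(318.09619802860743), np.float64(202.8723041577114)) [531.5  46.1  76. ]
```

View pics/t4.png

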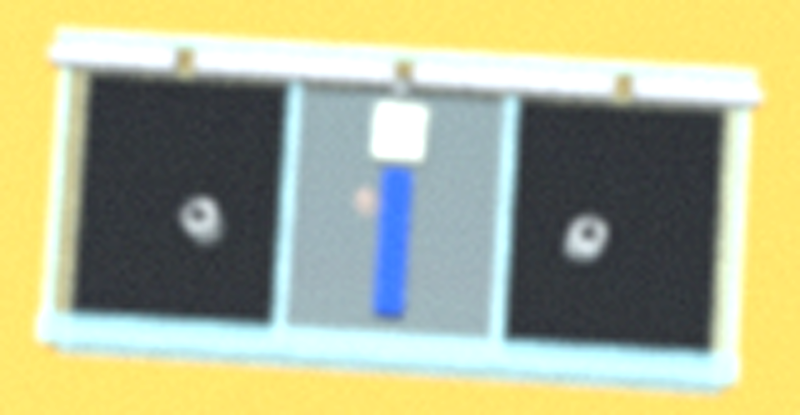

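View pics/s4.png

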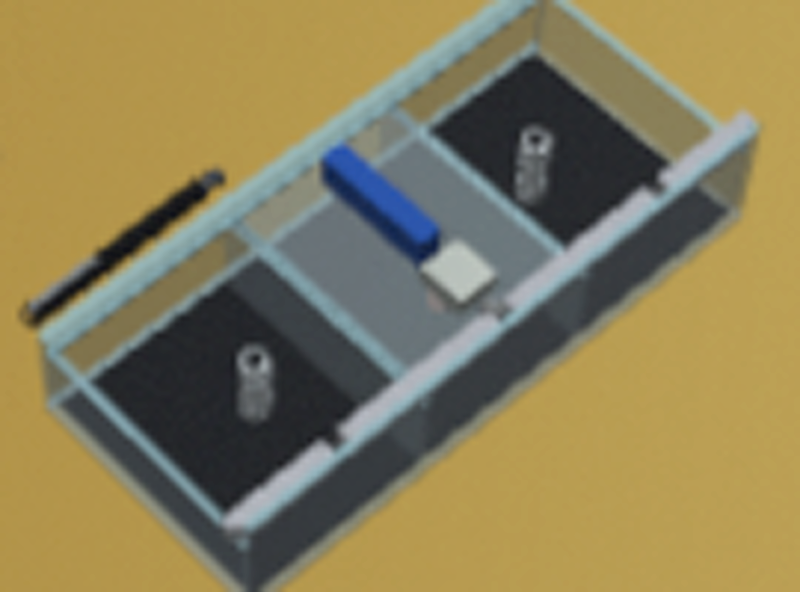

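Top view: the door exactly fills the middle bay (zoom 290–510), and the catch at (400, 85) lines up with the middle notch at (403, 73). In the scene view the ball sits in the notch at (502, 308), and the parts stand unmoved. The rib is at y = 46.1 mm against 46.4 expected. That is about 2 mm further than the finger pushed it, so the catch pulled the door in.

```bash
python3 -c "
from bench import r
print(r.sign_off())"
```

```text
the job is handed in; nothing more can be done
None
```

The door is clicked into its notch over the middle bay, which holds the rose-gold cone tip; the parts in the organiser and the pencil barrel in front look undisturbed, the arm is clear, and the job is handed in.

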